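Put the disc weight back in its case

TASK

One of the three steel disc weights was left lying on top of the wooden case. Nudge it along the case with the fingertips, without picking it up, until it drops flat into the empty middle recess, and only then push the sliding lid fully shut over the weights. Leave the other things on the table where they are.

Things in the scene. Friction and masses are not known exactly. Their poses are not given: they have to be found in the camera images.
- case: Fixed wooden case (does not move), 216 x 84 mm, 35 mm high. Origin on the table under the centre of the middle recess, z up, x along the case: the closed end is on +x (end board 35 mm high, inner face at x = +106 mm, outer +113); the lid goes in at -x (outer face x = -103). Side boards with the lid grooves: inner faces y = -33 and +33 mm, 9 mm thick, 35 mm high.
- recess (a point): Centre of the floor of the empty middle recess, 9 mm above the table; axes as the case's. Inside the case is a flat deck 23 mm above the table with three round recesses, 57 mm wide and 14 mm deep, at case x = -64, 0 (this one) and +64 mm, all at y = 0.
- weight: Loose steel disc to put home, 54 mm in diameter, 14 mm thick, about 0.2 kg; origin at the centre of its underside. Starts flat on the deck (top 37 mm above the table), centre 32 to 40 mm from the recess centre toward the closed end, partly over the recess rim and partly over the weight at x = +64 mm. Home, its underside is 9 mm above the table and its top flush with the deck.
- weight_b: Equal disc lying home in the recess at x = -64 mm, under the lid; origin at the centre of its underside.
- weight_c: Equal disc lying home in the recess at x = +64 mm; origin at the centre of its underside.
- lid (a joint): How far the sliding lid is drawn out, in m: 0 is shut, 0.138 to 0.158 at the start; it slides with a few newtons and stays where left. The lid is 213 x 72 x 5 mm (26 to 31 mm above the table), opens toward the case's -x, cannot be lifted; its inner edge is at case x = +106 mm minus the joint value. It clears the deck by under 3 mm, so it jams on a weight that is not home.
- lid_end (a point): Middle of the lid's outer end face, 28 mm above the table, open space beneath it; axes as the case's. The lid is shut by pushing this end toward the case's +x; shut, it is at case x = -107 mm, 4 mm outside the case's end. A finger bar 9 mm long, 46 mm wide, 10 mm high stands across the lid's top, its centre 19 mm in from this end.
- weight_block: Bystander: brown leather-covered block 45 x 85 x 34 mm lying beside the case; origin at the centre of its underside.
- reel_natural: Bystander: wooden reel of natural thread, 35 mm wide, 44 mm high, standing beside the case; origin at the centre of its underside.
- beeswax: Bystander: yellow cake of wax 38 x 52 x 18 mm beside the case; origin at the centre of its underside.
- needle_tin: Bystander: shut red tin 66 x 100 x 25 mm; origin at the centre of its underside.
- book_block: Bystander: sewn book block 129 x 208 x 53 mm behind the case; origin at the centre of its underside.
Mind the look-alikes: they are no part of the job. What is shaped like the weight but green is not meant.

How it is judged:
By the outcome, as a careful person would: the job done as asked, in the order asked, and still so for the second after the job is handed in, with the robot touching nothing.
It also fails if it takes over 48 s, if anything falls off the work surface, if the arm or the gripper's body presses on something with over 40 N, if the wrist force passes 120 N, or if a joint passes its speed limit or range.

ROBOT

A 6-joint arm with a two-finger parallel gripper is mounted at the origin on a cart in front of the work surface, level with it; the furniture and walls round the work are solid. World frame = base frame: x ahead of the robot, y to its left, z up, the work surface at z = 0. Lengths are in m, angles in rad, forces in N, time in s.
With the tool pointing down it reaches from about 0.375 to 0.9 m from the base axis. Payload 3.1 kg.
Tool frame: the origin (TCP) lies midway between the tips of the shut fingers; the grasp point (between the pads) lies 19 mm behind it (pinch_z is the distance from the TCP to the grasp point, in m); y points along the fingers, z is the direction in which the jaws open and shut, and the axes are right-handed (so a half turn about y gives the same grasp; the last joint's range is limited). The gripper opens to 87 mm and grips with 3 to 60 N. Pads are 19 mm wide; open, the fingers measure 117 mm over their backs; the gripper's body (75 mm by 190 mm) begins 51 mm behind the grasp point.
Start: joints at [0.947, 0.527, 1.433, -0, 1.181, -0.178], TCP at [0.269, 0.564, 0.223] pointing down, gripper open.
Joint ranges: [-3.08, 3.08], [-0.75, 2.2], [0.22, 2.44], [-1.43, 4.57], [0, 2.65], [-2.85, 2.85]. Speed limits (rad/s): [2.79, 2.79, 3.14, 3.14, 3.14, 3.14].

INTERFACE

Orientations are given as a unit quaternion [x, y, z, w].
In Python, from rig import * gives the robot as it stands.
- The arm moves only by the tool drive_tool, never from a script. Its argument "plan" is a list of rows, each a list of 7 numbers: the shift along the tool's x, y, z in mm, then the turn, a rotation vector about the tool's x, y, z in degrees, then the finger opening in mm, from 0 to 87. A call has 1 to 10 rows; each row is the pose to reach, as a shift and turn from the pose commanded when the call began, along the tool's axes at that moment; what a row does not reach only later rows make up. A row lasts 1/10 s, in which the tool goes at most 50 mm and 8.59 degrees, less where a joint would pass 70% of its speed; a pose out of reach is approached as far as the arm can. A call with a gripper value outside its range is refused whole. The fingers move at their own pace and stop on an object; "newtons" is the grip in N (left out, the last holds). Time passes only in rows, so rows that repeat a pose let the fingers close. It gives the time, the measured TCP pose, the force and the opening at its end, in the units of the state.
- get_obs(): the state, without advancing time (a new reading comes with each control period).
- camera(name): name is "side" or "top" or "wrist"; returns the picture (480x640x3 uint8, blue, green, red); there is no depth.
- get_calibration(name): a dict with "fx", "fy", "cx", "cy" (pixels), "origin" and "rotation" of the camera in the world; the wrist camera has in their place "tool_from_camera" (4x4, takes a point from camera to tool coordinates, whose origin is the TCP and whose axes are the tool frame's). Camera axes: x right, y down, z forward; pixel columns grow to the right and rows downward; lengths in m; the calibration is good to about 2 mm. A picture is of the moment at which its call begins: read the wrist's pose just before it. get_calibration takes no time and is no camera call.
- hand_in(): hands the job in, once; it reports no verdict.
Trained networks look in the newest picture that a camera, given by its name, has taken for a name from the list of things; names that differ only in an ending like _2 or _b are one class to them, and where a whole thing is asked for, a point or a joint stands for the part that bears it (a point fixed in the world has none). Each returns a list of dicts, best first, with "conf" (0 to 1); they miss things now and then, are a little off and sometimes report something else, mostly with a low value. They report only what shows in the picture. A call takes as long as a camera call. They do not tell look-alikes from the thing itself.
- spot_in(camera, target): "location" ([column, row] in pixels, amid what is visible of it).
- mark_of(camera, target): "location" ([column, row] in pixels: a listed point, or the origin of a listed thing).
The state is a dict: "time": time; "q": joint angles; "joint_velocities": joint speeds; "joint_torque": joint torques, N m; "position": TCP position; "tool_rot": TCP orientation; "ft_force": force on the tool from outside, world axes, zero at the start; "moment": the same for the moment, N m; "grip_width": finger opening in m.
Only numpy, scipy, OpenCV 4.12 (cv2) and the standard library are available. Lean on these libraries where they do the work, as an engineer would, in place of code of your own. Each camera call takes 0.05 s, during which the arm holds its last target. There are 200 camera calls.

## Working session

There is one attempt and no reset: what is moved stays moved. The work goes in short steps, Python scripts to look and compute and a tool call to move; the robot and the scene stay as the last step left them, time stands still between calls to the robot, and variables do not carry over. Pictures are saved under pics/ and viewed, about 8 in all and at most 12, crops included, and the job is handed in when it is done.

Besides the shell and the picture viewer there is one more tool, called after "Emit:" by a JSON object that holds its "method" and its "body". drive_tool: Moves the arm, as the interface text tells. Its arguments: {"type":"object","properties":{"plan":{"type":"array","items":{"type":"array","items":{"type":"number"}}},"newtons":{"type":"number"}},"required":["plan"]}

```bash
mkdir -p pics
python3 - <<'E'
from rig import *
import cv2,numpy as np
o=get_obs();print(o['time'],o['position'],o['tool_rot'],o['grip_width'])
for n in ['top','side']:
    im=camera(n);cv2.imwrite(f'pics/{n}0.png',im)
    c=get_calibration(n);print(n,c)
    for t in ['case','recess','weight','lid','lid_end','needle_tin','weight_block','reel_natural','beeswax','book_block']:
        print(t,[(np.round(d['location']).tolist(),round(d['conf'],2)) for d in mark_of(n,t)[:4]])
print(get_calibration('wrist'))
E
```

```text
0.0 [0.26905363 0.56331215 0.2215753 ] [ 0.69031009 -0.15661005  0.15603068 -0.68891197] 0.08681814007635276
top {'fx': 513.7305099435107, 'fy': 513.7305099435107, 'cx': 323.07722924132963, 'cy': 239.3716423554958, 'origin': array([0.41312297, 0.1384773 , 0.94022039]), 'rotation': array([ 0.72469982, -0.6798684 ,  0.07587542, -0.08265616])}
case [([362.0, 293.0], 0.82)]
recess [([368.0, 292.0], 0.9)]
weight [([349.0, 290.0], 0.96), ([274.0, 335.0], 0.91), ([333.0, 292.0], 0.75)]Traceback (most recent call last):
  File "<stdin>", line 8, in <module>
ValueError: it knows: beeswax, book_block, case, lid_end, needle_tin, recess, reel_natural, weight, weight_block
```

```bash
cat > h.py <<'E'
from rig import *
import cv2,numpy as np
from scipy.spatial.transform import Rotation as R
def ray(cal,px):
    return R.from_quat(cal['rotation']).apply([(px[0]-cal['cx'])/cal['fx'],(px[1]-cal['cy'])/cal['fy'],1])
def toz(n,px,z):
    c=get_calibration(n);d=ray(c,px);o=np.array(c['origin']);return o+d*(z-o[2])/d[2]
def proj(n,p):
    c=get_calibration(n);q=R.from_quat(c['rotation']).inv().apply(np.asarray(p)-c['origin'])
    return np.stack([c['fx']*q[...,0]/q[...,2]+c['cx'],c['fy']*q[...,1]/q[...,2]+c['cy']],-1)
E
python3 - <<'E'
from h import *
Z=dict(case=0,recess=.009,weight=.023,lid_end=.028,needle_tin=0,weight_block=0,reel_natural=0,beeswax=0,book_block=0)
print(get_calibration('side'))
for n in ['top','side']:
    im=camera(n);cv2.imwrite(f'pics/{n}0.png',im)
    for t in (Z if n=='top' else ['case','recess','weight','lid_end']):
        print(n,t,[(np.round(d['location']).tolist(),round(d['conf'],2),toz(n,d['location'],Z[t]).round(4).tolist()) for d in mark_of(n,t)[:4]])
print(get_calibration('wrist'),R.from_quat(get_obs()['tool_rot']).as_matrix().round(3),get_obs()['time'])
E
```

```text
{'fx': 474.21683216024985, 'fy': 474.21683216024985, 'cx': 311.45354443683, 'cy': 238.21448876483709, 'origin': array([ 0.28863935, -0.49906105,  0.51518817]), 'rotation': array([ 0.84971548, -0.21985227,  0.10683639, -0.46715582])}
top case [([364.0, 291.0], 0.9, [0.536, 0.0726, 0.0]), ([368.0, 291.0], 0.49, [0.5355, 0.0664, 0.0])]
top recess [([368.0, 290.0], 0.82, [0.5361, 0.0666, 0.009])]
top weight [([349.0, 291.0], 0.77, [0.531, 0.1025, 0.023]), ([275.0, 333.0], 0.69, [0.4479, 0.2271, 0.023]), ([335.0, 291.0], 0.65, [0.5287, 0.1266, 0.023])]
top lid_end [([508.0, 280.0], 0.57, [0.5687, -0.1805, 0.028])]
top needle_tin [([195.0, 278.0], 0.57, [0.5399, 0.3858, 0.0]), ([462.0, 173.0], 0.27, [0.7764, -0.1041, 0.0])]
top weight_block [([324.0, 246.0], 0.83, [0.615, 0.1516, 0.0])]
top reel_natural [([340.0, 351.0], 0.7, [0.4255, 0.1112, 0.0])]
top beeswax [([402.0, 332.0], 0.63, [0.465, 0.0023, 0.0])]
top book_block [([458.0, 173.0], 0.59, [0.7764, -0.0978, 0.0])]
side case [([291.0, 300.0], 0.67, [0.5376, 0.0611, 0.0])]
side recess [([286.0, 294.0], 0.58, [0.5323, 0.0699, 0.009]), ([291.0, 299.0], 0.52, [0.5335, 0.0538, 0.009])]
side weight [([208.0, 265.0], 0.95, [0.4396, 0.1978, 0.023]), ([267.0, 273.0], 0.69, [0.5217, 0.1222, 0.023]), ([275.0, 281.0], 0.56, [0.5239, 0.0944, 0.023])]
side lid_end [([393.0, 378.0], 0.71, [0.5697, -0.1741, 0.028])]
{'fx': 363.44948221855554, 'fy': 363.44948221855554, 'cx': 319.76523767036394, 'cy': 244.08766750736388, 'tool_from_camera': array([[-1.07348701e-03,  9.66041985e-01,  2.58382916e-01,
        -6.94590841e-02],
       [ 2.20022251e-04, -2.58382830e-01,  9.66042579e-01,
        -1.61611509e-01],
       [ 9.99999400e-01,  1.09388415e-03,  6.48198797e-05,
         1.69663288e-03],
       [ 0.00000000e+00,  0.00000000e+00,  0.00000000e+00,
         1.00000000e+00]])} [[ 0.902  0.     0.431]
 [-0.431  0.     0.902]
 [ 0.    -1.     0.   ]] 0.95
```

View pics/top0.png

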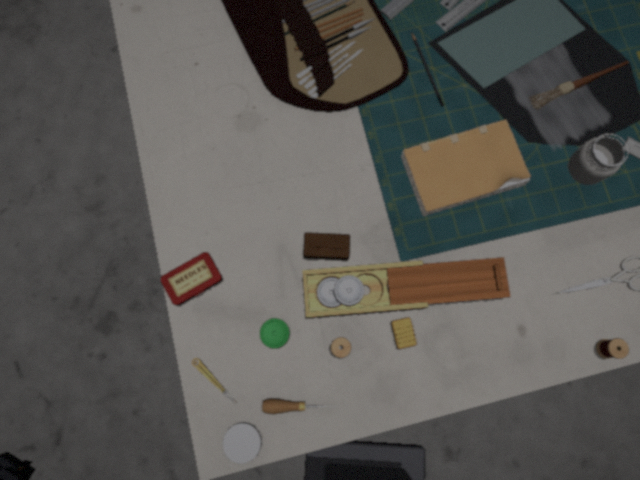

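View pics/side0.png

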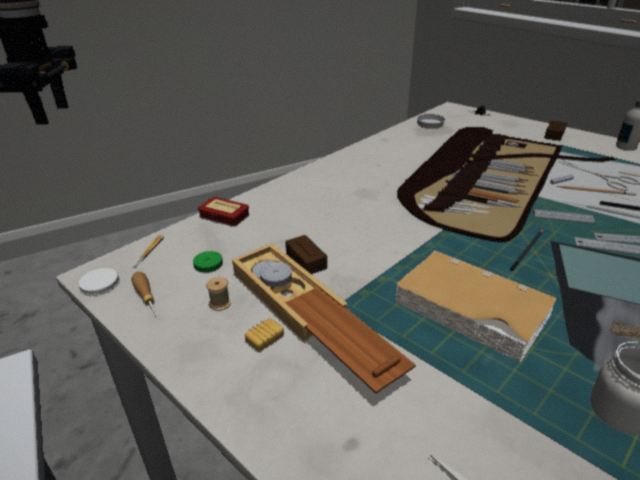

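Candidates for the weight: green disc at (274,334), a look-alike by colour; white disc at (241,443), a bystander; steel disc at about (331,292), which is weight_c at home; and steel disc at (349,291), lying on top next to the empty recess. The last one fits. I'll confirm it in a crop with the fitted case outline.

```bash
cat >> h.py <<'E'
def case_pts(c0,yaw,P):
    P=np.asarray(P,float)/1000; u=np.array([np.cos(yaw),np.sin(yaw)]);v=np.array([-u[1],u[0]])
    return np.c_[c0+P[:,:1]*u+P[:,1:2]*v,P[:,2]]
E
python3 - <<'E'
from h import *
im=cv2.imread('pics/top0.png');im2=cv2.imread('pics/side0.png')
c0=np.array([.535,.067]);yaw=np.radians(97.7)
def draw(n,im,x0,y0,w,h,s):
    k=cv2.resize(im[y0:y0+h,x0:x0+w],None,fx=s,fy=s,interpolation=cv2.INTER_CUBIC)
    def poly(P,col):
        q=((proj(n,case_pts(c0,yaw,P))-[x0-.5,y0-.5])*s).round().astype(int);cv2.polylines(k,[q],True,col,1)
    poly([(113,-42,35),(113,42,35),(-103,42,35),(-103,-42,35)],(255,0,0))
    t=np.linspace(0,6.28,40)
    poly(np.c_[28.5*np.cos(t),28.5*np.sin(t),0*t+23],(0,255,0))
    poly(np.c_[36+27*np.cos(t),27*np.sin(t),0*t+37],(0,0,255))
    poly([(-247,-36,31),(-247,36,31),(-34,36,31),(-34,-36,31)],(255,0,255))
    return k
cv2.imwrite('pics/ov.png',np.vstack([cv2.resize(draw('top',im,290,240,240,90,3),(720,270)),cv2.resize(draw('side',im2,220,230,210,170,2)[:330],(720,0) if 0 else (420,330)) if 0 else cv2.copyMakeBorder(draw('side',im2,220,230,210,165,2),0,0,0,300,cv2.BORDER_CONSTANT)]))
E
```

```text
(no output)
```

View pics/ov.png

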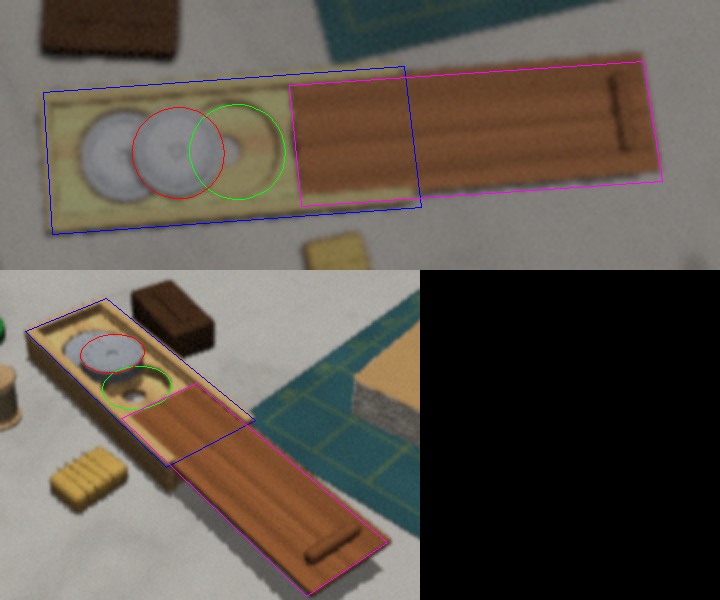

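The steel disc at (349,291) in the top picture is confirmed as the one on top of the case, next to the empty recess. The overlay shows the case yaw should be about 1° more. Next I hover behind the disc.

Emit:
{"method": "drive_tool", "body": {"plan": [[41, 8, -26, 0, 8, 0, 16], [82, 16, -52, 0, 16, 0, 16], [122, 24, -78, 0, 24, 0, 16], [163, 32, -104, 0, 32, 0, 16], [204, 40, -130, 0, 40, 0, 16], [245, 48, -156, 0, 48, 0, 16], [286, 56, -182, 0, 55.7, 0, 16], [327, 64, -208, 0, 55.7, 0, 16], [368, 76, -234, 0, 55.7, 0, 16], [407, 90, -261, 0, 55.7, 0, 16]]}}

```text
time: 1.95
position: [0.526, 0.1511, 0.1327]
tool_rot: [-0.536, 0.46, -0.461, 0.537]
ft_force: [1.0, 0.4, 0.8]
grip_width: 0.0186
```

Emit:
{"method": "drive_tool", "body": {"plan": [[0, 0, 0, 0, 0, 0, 16], [0, 0, 0, 0, 0, 0, 16], [0, 0, 0, 0, 0, 0, 16]]}}

```text
time: 2.25
position: [0.5234, 0.1537, 0.1327]
tool_rot: [0.537, -0.46, 0.46, -0.537]
ft_force: [0.1, -0.2, 0.7]
grip_width: 0.0163
```

```bash
cat >> h.py <<'E'
def wproj(o,p):
    c=get_calibration('wrist');T=np.eye(4);T[:3,:3]=R.from_quat(o['tool_rot']).as_matrix();T[:3,3]=o['position']
    M=np.linalg.inv(T@np.array(c['tool_from_camera']));q=np.asarray(p)@M[:3,:3].T+M[:3,3]
    return np.stack([c['fx']*q[...,0]/q[...,2]+c['cx'],c['fy']*q[...,1]/q[...,2]+c['cy']],-1)
E
cat > ov.py <<'E'
from h import *
import sys
def wov(name,c0,yawd,wx):
    o=get_obs();im=camera('wrist');yaw=np.radians(yawd);t=np.linspace(0,6.28,40)
    for P,col in [([(113,-42,35),(113,42,35),(-103,42,35),(-103,-42,35)],(255,0,0)),(np.c_[28.5*np.cos(t),28.5*np.sin(t),0*t+23],(0,255,0)),(np.c_[wx+27*np.cos(t),27*np.sin(t),0*t+37],(0,0,255))]:
        cv2.polylines(im,[wproj(o,case_pts(c0,yaw,P)).round().astype(int)],True,col,1)
    cv2.imwrite(name,im);print(o['time'],o['position'].round(4),R.from_quat(o['tool_rot']).as_matrix().round(3).tolist(),o['ft_force'].round(1),o['grip_width'])
E
python3 -c "
from ov import *
wov('pics/w1.png',np.array([.5367,.067]),98.8,36)"
```

```text
2.25 [0.5234 0.1537 0.1327] [[0.153, -0.001, 0.988], [-0.988, 0.0, 0.153], [-0.0, -1.0, -0.001]] [ 0.1 -0.2  0.7] 0.01634774494467159
```

View pics/w1.png

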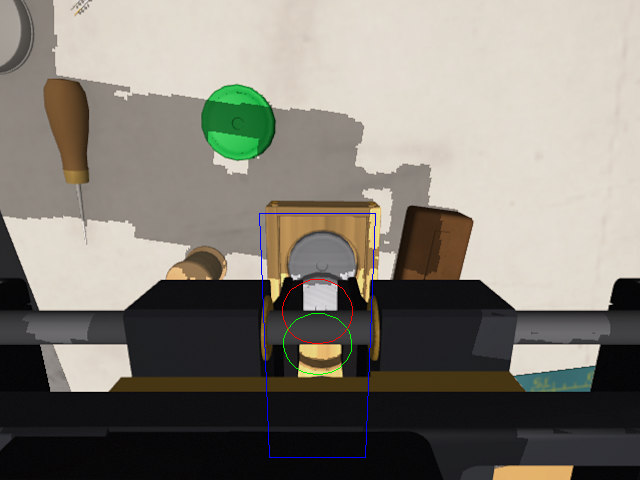

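The wrist picture shows weight_c at (322,266), as predicted, and the loose disc's strip between the fingers at (320,297). The case sits about 1.5 mm to the right of the fingers. I go down behind the disc and start nudging.

Emit:
{"method": "drive_tool", "body": {"plan": [[0, 40, 1.5, 0, 0, 0, 16], [0, 75, 1.5, 0, 0, 0, 16], [0, 95, 1.5, 0, 0, 0, 16], [0, 105, 1.5, 0, 0, 0, 16], [0, 105, 1.5, 0, 0, 0, 16], [0, 105, 1.5, 0, 0, 0, 16]]}}

```text
time: 2.9
position: [0.5261, 0.154, 0.0284]
tool_rot: [-0.537, 0.46, -0.46, 0.537]
ft_force: [0.5, -0.1, 0.1]
grip_width: 0.016
```

Emit:
{"method": "drive_tool", "body": {"plan": [[4, 0, 0, 0, 0, 0, 16], [8, 0, 0, 0, 0, 0, 16], [12, 0, 0, 0, 0, 0, 16], [16, 0, 0, 0, 0, 0, 16], [20, 0, 0, 0, 0, 0, 16], [24, 0, 0, 0, 0, 0, 16], [27, 0, 0, 0, 0, 0, 16], [30, 0, 0, 0, 0, 0, 16]]}}

```text
time: 3.7
position: [0.5303, 0.1233, 0.0276]
tool_rot: [-0.537, 0.46, -0.46, 0.537]
ft_force: [-0.3, 2.8, 0.8]
grip_width: 0.0162
```

Run:
```python
from h import *
im=camera('top');im2=camera('side')
a=cv2.resize(im[250:330,295:415],None,fx=5,fy=5,interpolation=cv2.INTER_CUBIC)
b=cv2.resize(im2[225:335,205:325],None,fx=5,fy=5,interpolation=cv2.INTER_CUBIC)
b=cv2.resize(b,(400,366));cv2.imwrite('pics/n1.png',np.hstack([cv2.resize(a,(400,266)),b[:266]]) if 0 else np.hstack([cv2.copyMakeBorder(cv2.resize(a,(400,266)),0,100,0,0,0),b]))
```

```text
(no output)
```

View pics/n1.png

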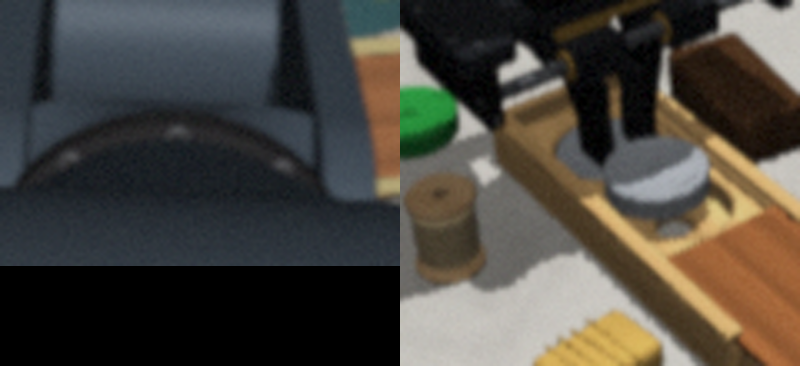

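The side view shows the disc pushed out over the recess and still flat or only slightly tipped. I continue slowly.

Emit:
{"method": "drive_tool", "body": {"plan": [[3, 0, 0, 0, 0, 0, 16], [6, 0, 0, 0, 0, 0, 16], [9, 0, 0, 0, 0, 0, 16], [12, 0, 0, 0, 0, 0, 16], [14, 0, 0, 0, 0, 0, 16], [16, 0, 0, 0, 0, 0, 16], [16, 0, 0, 0, 0, 0, 16]]}}

```text
time: 4.5
position: [0.5327, 0.1072, 0.0275]
tool_rot: [0.537, -0.46, 0.461, -0.537]
ft_force: [-0.7, -1.0, 0.2]
grip_width: 0.0159
```

Run:
```python
from h import *
im2=camera('side')
cv2.imwrite('pics/n2.png',cv2.resize(im2[225:335,205:325],None,fx=5,fy=5,interpolation=cv2.INTER_CUBIC))
```

```text
(no output)
```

View pics/n2.png

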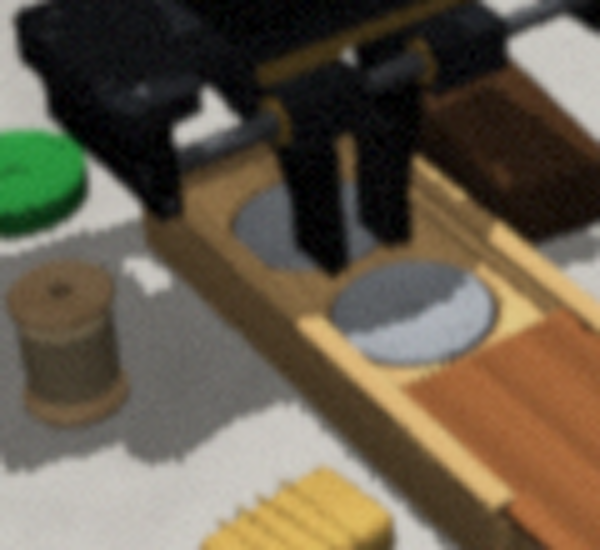

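The disc lies flush in the middle recess, centred at about (415,313) in the crop. I lift, move over to beyond the lid's outer end, and recheck with the arm clear before shutting.

Emit:
{"method": "drive_tool", "body": {"plan": [[-3, -30, 0, 0, 0, 0, 16], [0, -65, 0, 0, 0, 0, 16], [45, -65, -1, 0, 0, 0, 16], [90, -65, -2, 0, 0, 0, 16], [135, -65, -3, 0, 0, 0, 16], [180, -65, -4, 0, 0, 0, 16], [225, -65, -5, 0, 0, 0, 16], [270, -65, -5, 0, 0, 0, 16], [305, -65, -5, 0, 0, 0, 16], [320, -65, -5, 0, 0, 0, 16]]}}

```text
time: 5.55
position: [0.5772, -0.2132, 0.0926]
tool_rot: [0.536, -0.46, 0.462, -0.536]
ft_force: [0.6, 0.2, 0.5]
grip_width: 0.016
```

Emit:
{"method": "drive_tool", "body": {"plan": [[0, 0, 0, 0, 0, 0, 16], [0, 0, 0, 0, 0, 0, 16]]}}

```text
time: 5.75
position: [0.5755, -0.2077, 0.0921]
tool_rot: [-0.537, 0.461, -0.459, 0.537]
ft_force: [0.1, 0.5, -0.3]
grip_width: 0.0161
```

```bash
cat > chk.py <<'E'
from h import *
import sys
o=get_obs();a=camera('top');b=camera('side')
print(o['time'],o['position'].round(4))
for n in ['top','side']:
    print(n,[(np.round(d['location'],1).tolist(),round(d['conf'],2),toz(n,d['location'],.028).round(4).tolist()) for d in mark_of(n,'lid_end')[:2]])
    if n=='top':print([(np.round(d['location'],1).tolist(),toz(n,d['location'],.009).round(4).tolist()) for d in mark_of(n,'weight')[:4]])
a=cv2.resize(a[230:350,290:530],None,fx=2.5,fy=2.5,interpolation=cv2.INTER_CUBIC)
b=cv2.resize(b[225:400,200:440],None,fx=2.5,fy=2.5,interpolation=cv2.INTER_CUBIC)[:300]
cv2.imwrite(sys.argv[1],np.vstack([a,b]))
E
python3 chk.py pics/c1.png
```

```text
5.75 [ 0.5755 -0.2077  0.0921]
top [([509.0, 277.7], 0.68, [0.5721, -0.1825, 0.028]), ([403.5, 333.0], 0.59, [0.4626, 0.003, 0.028])]
[([276.3, 331.9], [0.451, 0.2269, 0.009]), ([365.9, 289.6], [0.537, 0.0707, 0.009]), ([330.8, 294.7], [0.5236, 0.1338, 0.009])]
side [([397.3, 379.1], 0.9, [0.5737, -0.1788, 0.028])]
```

View pics/c1.png

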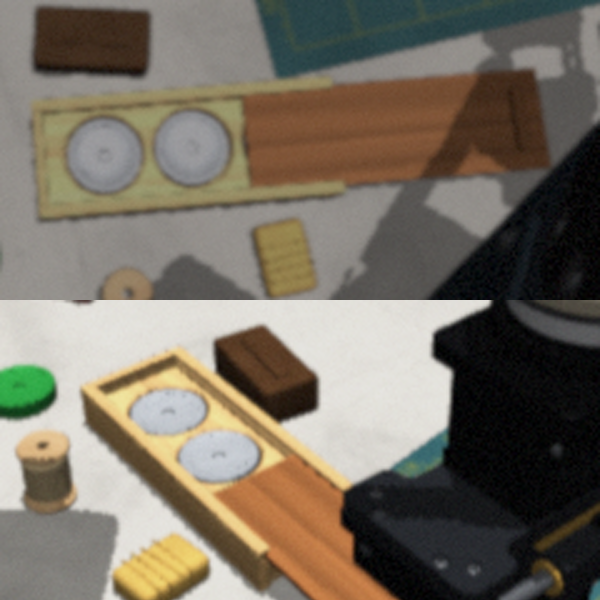

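Both weights lie flush, at (104,154) and (192,147) in the upper crop, and the lid is still where it was. Next I go down beyond the lid end and push.

Emit:
{"method": "drive_tool", "body": {"plan": [[0, 40, 0, 0, 0, 0, 16], [0, 65, 0, 0, 0, 0, 16], [0, 76, 0, 0, 0, 0, 16], [0, 76, 0, 0, 0, 0, 16], [-6, 76, 0, 0, 0, 0, 16], [-12, 76, 0, 0, 0, 0, 16], [-17, 76, 0, 0, 0, 0, 16], [-22, 76, 0, 0, 0, 0, 16], [-27, 76, 0, 0, 0, 0, 16], [-32, 76, 0, 0, 0, 0, 16]]}}

```text
time: 7.0
position: [0.5722, -0.1778, 0.0171]
tool_rot: [-0.537, 0.46, -0.461, 0.537]
ft_force: [0.2, -0.8, 0.6]
grip_width: 0.0154
```

Emit:
{"method": "drive_tool", "body": {"plan": [[-8, 0, 0, 0, 0, 0, 16], [-16, 0, 0, 0, 0, 0, 16], [-24, 0, 0, 0, 0, 0, 16], [-32, 0, 0, 0, 0, 0, 16], [-40, 0, 0, 0, 0, 0, 16], [-48, 0, 0, 0, 0, 0, 16], [-54, 0, 0, 0, 0, 0, 16], [-60, 0, 0, 0, 0, 0, 16]]}}

```text
time: 7.8
position: [0.5622, -0.1178, 0.0165]
tool_rot: [0.537, -0.46, 0.46, -0.537]
ft_force: [0.2, -1.2, 0.3]
grip_width: 0.0159
```

Emit:
{"method": "drive_tool", "body": {"plan": [[-8, 0, 0, 0, 0, 0, 16], [-16, 0, 0, 0, 0, 0, 16], [-24, 0, 0, 0, 0, 0, 16], [-32, 0, 0, 0, 0, 0, 16], [-40, 0, 0, 0, 0, 0, 16], [-47, 0, 0, 0, 0, 0, 16], [-53, 0, 0, 0, 0, 0, 16], [-57, 0, 0, 0, 0, 0, 16]]}}

```text
time: 8.6
position: [0.5534, -0.0614, 0.0166]
tool_rot: [0.537, -0.46, 0.46, -0.537]
ft_force: [0.9, -0.7, 0.5]
grip_width: 0.0162
```

```bash
python3 chk.py pics/c2.png
```

```text
8.6 [ 0.5534 -0.0614  0.0166]
top []
[([273.4, 331.3], [0.4518, 0.2322, 0.009])]
side [([331.7, 322.0], 0.56, [0.5541, -0.0444, 0.028])]
```

View pics/c2.png

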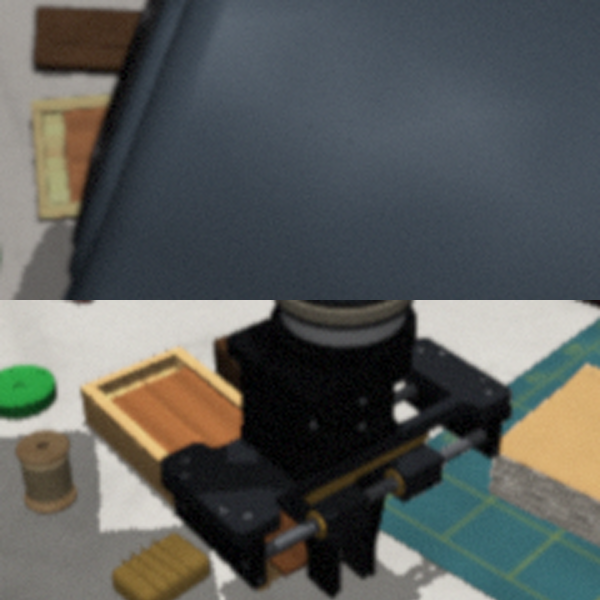

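The lid is following the push, with about 13–16 mm left. I finish slowly and watch the force.

Emit:
{"method": "drive_tool", "body": {"plan": [[-4, 0, 0, 0, 0, 0, 16], [-7, 0, 0, 0, 0, 0, 16], [-9, 0, 0, 0, 0, 0, 16], [-11, 0, 0, 0, 0, 0, 16]]}}

```text
time: 9.25
position: [0.5518, -0.0511, 0.0165]
tool_rot: [0.537, -0.46, 0.46, -0.537]
ft_force: [0.6, -2.1, -0.2]
grip_width: 0.0162
```

Emit:
{"method": "drive_tool", "body": {"plan": [[-1, 0, 0, 0, 0, 0, 16], [-2, 0, 0, 0, 0, 0, 16]]}}

```text
time: 9.45
position: [0.5515, -0.0491, 0.0165]
tool_rot: [0.537, -0.46, 0.46, -0.537]
ft_force: [0.2, -0.9, -0.9]
grip_width: 0.0159
```

Emit:
{"method": "drive_tool", "body": {"plan": [[-1, 0, 0, 0, 0, 0, 16], [-2, 0, 0, 0, 0, 0, 16], [-2, 0, 0, 0, 0, 0, 16]]}}

```text
time: 9.75
position: [0.5514, -0.0471, 0.0165]
tool_rot: [-0.537, 0.46, -0.46, 0.537]
ft_force: [0.0, -0.5, -0.0]
grip_width: 0.016
```

Emit:
{"method": "drive_tool", "body": {"plan": [[-1, 0, 0, 0, 0, 0, 16], [-1, 0, 0, 0, 0, 0, 16]]}}

```text
time: 9.95
position: [0.5514, -0.0465, 0.0166]
tool_rot: [0.537, -0.46, 0.46, -0.537]
ft_force: [-1.1, -2.5, -0.9]
grip_width: 0.0158
```

Emit:
{"method": "drive_tool", "body": {"plan": [[-1, 0, 0, 0, 0, 0, 16], [-1, 0, 0, 0, 0, 0, 16]]}}

```text
time: 10.15
position: [0.5514, -0.0463, 0.0166]
tool_rot: [0.537, -0.46, 0.461, -0.537]
ft_force: [-0.5, -5.7, 0.0]
grip_width: 0.0161
```

Emit:
{"method": "drive_tool", "body": {"plan": [[-1, 0, 0, 0, 0, 0, 16], [-2, 0, 0, 0, 0, 0, 16], [-2, 0, 0, 0, 0, 0, 16]]}}

```text
time: 10.45
position: [0.5516, -0.0461, 0.0168]
tool_rot: [0.538, -0.459, 0.461, -0.536]
ft_force: [-3.1, -10.7, -1.1]
grip_width: 0.0159
```

It's against a hard stop. I back off, rise, move clear and look.

Emit:
{"method": "drive_tool", "body": {"plan": [[8, 0, 0, 0, 0, 0, 16], [25, 0, 0, 0, 0, 0, 16], [40, -30, 0, 0, 0, 0, 16], [60, -75, 0, 0, 0, 0, 16], [100, -100, 0, 0, 0, 0, 16], [145, -120, 0, 0, 0, 0, 16], [190, -120, 0, 0, 0, 0, 16], [235, -120, 0, 0, 0, 0, 16], [235, -120, 0, 0, 0, 0, 16], [235, -120, 0, 0, 0, 0, 16]]}}

```text
time: 11.45
position: [0.5862, -0.277, 0.1363]
tool_rot: [-0.536, 0.461, -0.461, 0.536]
ft_force: [0.8, -0.0, -0.0]
grip_width: 0.0161
```

```bash
python3 chk.py pics/c3.png
```

```text
11.45 [ 0.5862 -0.277   0.1363]
top [([429.5, 284.9], 0.74, [0.5501, -0.0408, 0.028])]
[([276.6, 334.2], [0.447, 0.226, 0.009])]
side [([326.0, 318.3], 0.82, [0.5508, -0.0332, 0.028])]
```

View pics/c3.png

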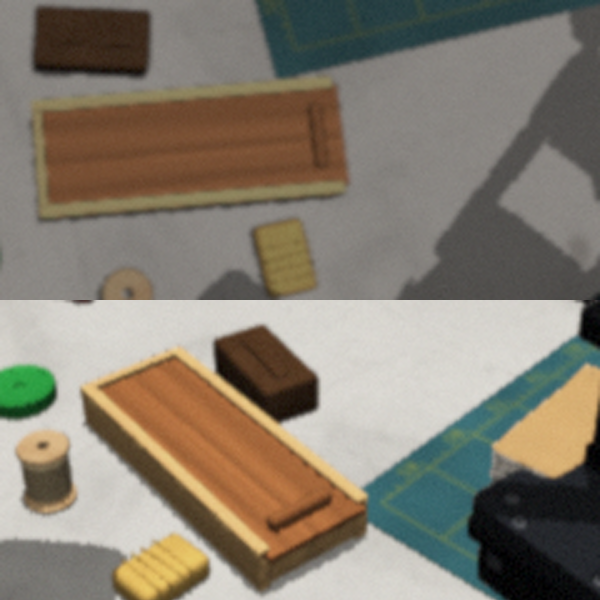

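The lid is fully shut, with its inner edge against the end board and its outer end about 4 mm outside the case. The neighbours haven't moved, so I'm handing in.

```bash
python3 -c "
from rig import *
print(hand_in())"
```

```text
the job is handed in; nothing more can be done
None
```

The loose steel disc is in the middle recess and the lid is shut over the weights. I handed the job in at about 11.7 s of the 48 s allowed; no verdict was reported.

- **Disc:** I nudged it along the case with the two fingertips until it dropped in, pushing with about 3 N at most. With the arm clear, the top and side pictures both showed it flush in the recess before I touched the lid.
- **Lid:** I pushed its outer end until it stopped moving, with the force rising to about 11 N. The last pictures showed its inner edge against the end board, with no gap visible, and its outer end just outside the case.
- **Other things on the table:** the block, reel, wax and green disc had not visibly moved. The needle tin was outside the last crops and the book only partly in them; the arm stayed clear of both.
- **Disagreement:** the two cameras put the shut lid's end about 7.6 mm apart along the case (y = -0.041 and -0.033 m). I relied on the hard stop and the pictures instead. No other check failed.

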